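Seat the drill bridge in its jig

ROBOT

A 6-joint arm with a two-finger parallel gripper is mounted at the origin on a cart in front of the work surface, level with it; the furniture and walls round the work are solid. World frame = base frame: x ahead of the robot, y to its left, z up, the work surface at z = 0. Lengths are in m, angles in rad, forces in N, time in s.
With the tool pointing down it reaches from about 0.425 to 1.125 m from the base axis. Payload 14.9 kg.
Tool frame: the origin (TCP) lies midway between the tips of the shut fingers; the grasp point (between the pads) lies 19 mm behind it; z points along the fingers, y is the line along which they close (so a half turn about z gives the same grasp; the last joint's range is limited). The gripper opens to 91 mm and grips with 3 to 60 N. Pads are 32 mm wide; open, the fingers measure 118 mm over their backs; the gripper's body (76 mm by 178 mm) begins 60 mm behind the grasp point.
Start: joints at [1.12, 0.379, 1.734, -0, 1.028, -0.033], TCP at [0.284, 0.64, 0.214] pointing down, gripper open.
Joint ranges: [-2.77, 2.77], [-0.74, 2.19], [0, 2.66], [-1.06, 4.2], [0.31, 2.87], [-3.08, 3.08]. Speed limits (rad/s): [1.89, 1.89, 2.39, 3.14, 3.14, 3.14].

INTERFACE

Orientations are given as a rotation vector (axis times angle).
In Python, from station import env gives the robot as it stands.
- The arm moves only by the tool step_arm, never from a script. Its argument "series" is text: rows parted by semicolons, each of 5 numbers parted by spaces: the shift along the tool's x, y, z in cm, then the turn about the tool's z in degrees, then the gripper's target within -1 to 1 (fully open at 1, half-way at 0, shut at -1). A call has exactly 8 rows; each row is the pose to reach, as a shift and turn from the pose commanded when the call began, along the tool's axes at that moment; what a row does not reach only later rows make up. A row lasts 1/10 s, in which the tool goes at most 50 mm and 8.59 degrees, less where a joint would pass 70% of its speed; a pose out of reach is approached as far as the arm can. A call with a gripper value outside its range is refused whole. The fingers move at their own pace and stop on an object; "newtons" is the grip in N (left out, the last holds). Time passes only in rows, so rows that repeat a pose let the fingers close, or fill a call up. It gives the time, the measured TCP pose, the force, the opening and the grip force at its end, in the units of the state.
- env.get_obs(): the state, without advancing time (a new reading comes with each control period).
- env.read_camera(name): name is "scene" or "top" or "wrist"; returns a dict with "pixels" (480x640x3 uint8, red, green, blue), "depth" (480x640 float32, m along the optical axis (not along the pixel's ray), 0 where there is no reading), "fx", "fy", "cx", "cy" (pixels), "R" (3x3) and "t" (3): a world point X has camera coordinates R X + t. Camera axes: x right, y down, z forward; pixel columns grow to the right and rows downward; lengths in m; the calibration is good to about 2 mm. A picture is of the moment at which its call begins.
- env.job_done(): hands the job in; it is judged then, once.
The state is a dict: "clock": time; "q": joint angles; "joint_velocities": joint speeds; "tau": joint torques, N m; "eef_pos": TCP position; "tcp_rot": TCP orientation; "ft_force": force on the tool from outside, world axes, zero at the start; "ft_torque": the same for the moment, N m; "width": finger opening in m; "gripper_force": force on a finger pad.
Only numpy, scipy, OpenCV 4.12 (cv2) and the standard library are available. Lean on these libraries where they do the work, as an engineer would, in place of code of your own. Each camera call takes 0.05 s, during which the arm holds its last target. There are 200 camera calls.

TASK

Get the drilling jig ready: with the fingertips, push the bridge board along the rails, away from you, until it drops into the locating notches and lies flat in both. Then swing each of the two dark wooden turn-buttons over its end of the bridge, as far as the stop pin, so that it is locked down. Only push: do not pick the bridge up, and leave the work in the jig and the tools around it as they are.

Things in the scene. Friction and masses are not known exactly. Their poses are not given: they have to be found in the camera images.
- jig: Wooden drilling jig screwed to the bench: plywood base 240 x 200 x 12 mm. Origin: centre of its underside, on the bench; z up, x along the rails from near to far end, y left. Two rails 210 mm long, 30 mm wide, centred 70 mm either side of the middle, tops 62 mm above the bench; the 110 mm gap between them is open down to the base, and to the work (top at 36 mm).
- notch (a point): Middle of the two locating notches, level with their floors; axes of the jig, x = 30, z = 54 mm in its frame. Each rail has one notch right across it, square, 8 mm deep and 64 mm long (x = -2 to 62 mm in the jig's frame). The seated bridge's origin lies here.
- bridge: Loose board, plywood, 60 (x) x 170 (y, across the rails) x 15 mm, 0.2 to 0.4 kg. Origin: centre of its underside; z up. Two steel drill bushes on top, 16 mm wide, 4 mm high, at y = +-16 mm. Cleats below (14 mm high) guide it between the rails with 3 mm play. Starts across the rails' near end: x = -80 to -50, z = 62 mm in the jig's frame, up to 0.03 rad askew. Seated, its top is at 69 mm.
- button_left (a joint): Dark hardwood turn-button on the left (+y) rail, turning level about its pivot screw; friction holds it (1.5 N at the tip). 0: points inward to the other rail, parked; starts -0.35 (tip to the far end) to 0.05. Grows as the tip swings toward the near end; pi/2: points along the rail over the bridge's end, at its stop pin. Passes 3 mm above a seated bridge; blocked by one that is not down.
- button_right (a joint): Dark hardwood turn-button on the right (-y) rail, turning level about its pivot screw; friction holds it (1.5 N at the tip). 0: points inward to the other rail, parked; starts -0.35 (tip to the far end) to 0.05. Grows as the tip swings toward the near end; pi/2: points along the rail over the bridge's end, at its stop pin. Passes 3 mm above a seated bridge; blocked by one that is not down.
- left_pivot (a point): On the left turn-button's pivot axis, at half its thickness (77 mm above the bench); in the jig's frame x = 82, y = 70 mm. The axes are the jig's.
- right_pivot (a point): The same for the right turn-button; in the jig's frame x = 82, y = -70 mm.
- left_tip (a point): Tip of the left turn-button, 50 mm from its pivot, at half its thickness. The button is 18 mm wide with round ends, 10 mm thick: underside 72, top 82 mm above the bench.
- right_tip (a point): End of the right turn-button, likewise.
- wood_orange: The work: a block of larch 135 x 75 x 24 mm, loose in the jig's nest under the notches, long side along the rails, 12 mm above the bench. Origin: centre of its underside. To be left alone.
- punch: Black centre punch, 100 x 11 x 11 mm, lying on the jig's base between the rails, near end, under the bridge's start. Bystander.
- try_square: Try square, 100 x 163 x 18 mm, on the bench right of the jig. Bystander.
- marker_black: Felt marker, 134 x 16 x 14 mm, on the bench past the jig's far end. Bystander.
- sanding_block: Cork sanding block, 60 x 97 x 30 mm, on the bench to the left. Bystander.
- glue_bottle: White glue bottle, 52 mm wide, 166 mm high, at the back. Bystander.

How it is judged:
On the way, in this order (a step that is already met when the one before it is completed fails the run):
1. the bridge has dropped into both notches and lies flat there (z of bridge in the frame of jig between 0.051 and 0.0558 m and x of bridge in the frame of jig between 0.0255 and 0.0345 m and angle between bridge's own z axis and vertical below 0.03 rad), for 0.2 s.
2. both turn-buttons lie over the bridge (all of step 1 and value of joint each of button_left, button_right above 1.35 rad), for 0.2 s.
At the end, for the whole second after the job is handed in: the bridge rests in both notches (underside 54 mm above the bench, within 1.8 mm above and 3 mm below; within 4.5 mm of x = 30 mm in the jig's frame; level within 0.03 rad), both turn-buttons stand at 1.35 rad or more, over the bridge, and the work lies in its nest (all of step 2 and linear speed of bridge below 0.01 m/s and z of wood_orange in the frame of jig below 0.015 m and distance of wood_orange from where it was at the start of the episode below 0.006 m); the robot touches nothing.
It fails at once if the bridge is lifted off the rails (its middle more than 5 mm above where it slides) (z of bridge in the frame of jig above 0.067 m).
It fails at once if the bridge is tipped over 0.35 rad (angle between bridge's own z axis and vertical above 0.35 rad).
It fails at once if the work in the jig is moved more than 6 mm (distance of wood_orange from where it was at the start of the episode above 0.006 m).
It fails at once if a tool or bystander around the work is moved more than 15 mm: centre punch, try square, marker, sanding block, glue bottle (distance of any of punch, try_square, marker_black, sanding_block, glue_bottle from where it was at the start of the episode above 0.015 m).
It also fails if it takes over 64 s, if anything falls off the work surface, if the arm or the gripper's body presses on something with over 40 N, if the wrist force passes 120 N, or if a joint passes its speed limit or range.

## Working session

There is one attempt and no reset: what is moved stays moved. The work goes in short steps, Python scripts to look and compute and a tool call to move; the robot and the scene stay as the last step left them, time stands still between calls to the robot, and variables do not carry over. Pictures are saved under pics/ and viewed, at most 10 in all, crops included, and the job is handed in when it is done.

Besides the shell and the picture viewer there is one more tool, called after "Request:" as name(argument=value, ...) on one line, values as JSON. step_arm: Moves the arm, as the interface text tells. Its arguments: {"type":"object","properties":{"series":{"type":"string"},"newtons":{"type":"number"}},"required":["series"]}

```bash
mkdir -p pics; python3 - <<'E'
from station import env
import cv2,numpy as np
o=env.get_obs();print({k:np.round(v,3).tolist() for k,v in o.items()})
for n in("top","scene"):
    c=env.read_camera(n);cv2.imwrite(f"pics/{n}0.png",c["pixels"][:,:,::-1]);np.savez(f"{n}0.npz",**c)
    print(n,c["fx"],c["cx"],c["cy"],c["R"].round(3).tolist(),c["t"].round(3),"C",(-c["R"].T@c["t"]).round(3))
E
```

```text
{'clock': 0.0, 'q': [1.12, 0.379, 1.735, -0.0, 1.028, -0.033], 'joint_velocities': [-0.001, 0.0, 0.0, -0.001, 0.0, -0.001], 'tau': [-0.005, -76.373, -43.437, 0.065, 0.042, 0.0], 'eef_pos': [0.284, 0.639, 0.213], 'tcp_rot': [-0.651, -3.073, 0.002], 'ft_force': [-0.452, -0.307, -0.154], 'ft_torque': [0.0, 0.06, 0.014], 'gripper_force': 0.0, 'width': 0.091}
top 564.740361101639 321.78475831558825 231.9877904018309 [[-0.007, -1.0, 0.011], [-0.982, 0.005, -0.19], [0.19, -0.012, -0.982]] [-0.188  0.606  1.091] C [ 0.386 -0.178  1.188]
scene 478.941479166474 322.0287341133547 242.2072536480215 [[0.558, -0.829, -0.012], [-0.493, -0.321, -0.809], [0.667, 0.457, -0.588]] [-0.484  0.307  0.733] C [-0.067 -0.639  0.674]
```

View pics/top0.png

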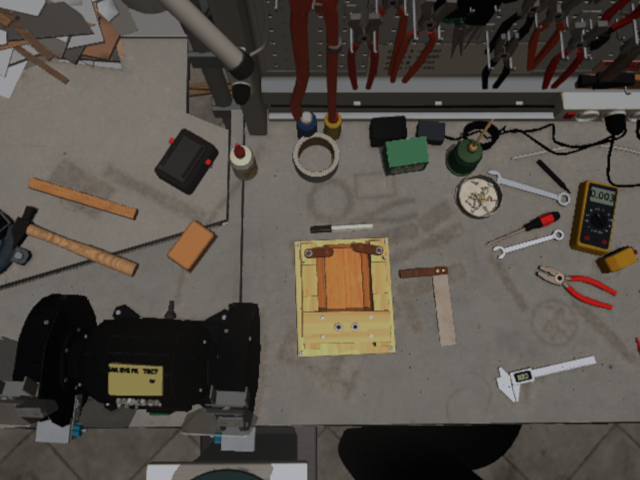

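View pics/scene0.png

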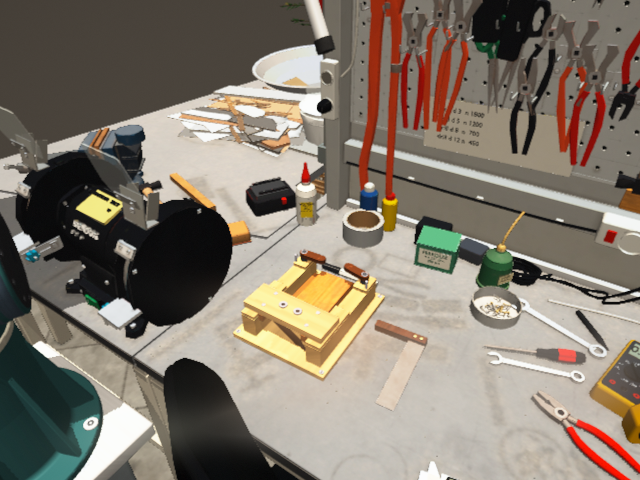

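Top view: the jig is about (345,297), with the bridge near (345,326) and the buttons near (318,252) and (370,249). The try square is on the right at (440,290), and the marker is past the far end. I'll enlarge this area to measure it.

```bash
cat > h.py <<'E'
import numpy as np
def ray(c,u,v,z):
    R,t=c["R"],c["t"];C=-R.T@t
    d=R.T@np.array([(u-c["cx"])/c["fx"],(v-c["cy"])/c["fy"],1]);return C+d*(z-C[2])/d[2]
def proj(c,X):
    p=c["R"]@np.asarray(X)+c["t"];return np.array([c["fx"]*p[0]/p[2]+c["cx"],c["fy"]*p[1]/p[2]+c["cy"]])
E
python3 - <<'E'
import cv2,numpy as np
from h import *
c=np.load("top0.npz");im=c["pixels"][:,:,::-1].copy()
hsv=cv2.cvtColor(im,cv2.COLOR_BGR2HSV)
print(hsv[347,300],hsv[245,300],hsv[320,320],hsv[300,250])
m=((hsv[...,1]>60)&(hsv[...,0]<40)).astype(np.uint8);m[:,:285]=0;m[:,397:]=0;m[:236]=0;m[365:]=0
cn=max(cv2.findContours(m,0,2)[0],key=cv2.contourArea);r=cv2.minAreaRect(cn);print(r)
P=np.array([ray(c,u,v,0.012) for u,v in cv2.boxPoints(r)]);print(P.round(4))
cv2.imwrite("pics/crop0.png",cv2.resize(im[230:364,280:410],None,fx=4.4,fy=4.4,interpolation=2))
E
```

```text
[ 26 101 171] [ 15  69 118] [ 21 113 172] [ 15  24 108]
((344.0069580078125, 296.6552734375), (116.66261291503906, 98.21414947509766), 87.45519256591797)
[[ 0.5953 -0.1301  0.012 ]
 [ 0.6035 -0.3381  0.012 ]
 [ 0.3617 -0.3413  0.012 ]
 [ 0.3546 -0.1413  0.012 ]]
```

View pics/crop0.png

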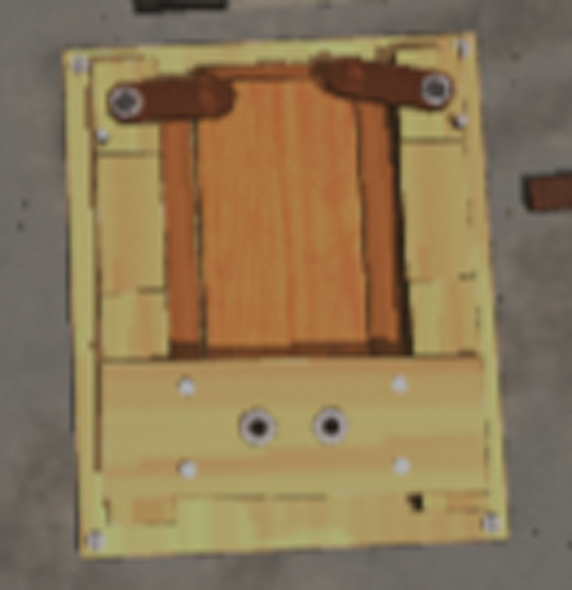

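The crop shows the pivot screws at full-image (308.6,253) and (378.9,250). The bushes are at (338.4,327) and (355.2,327), and both buttons point inward. I'll work out the poses from these points.

```bash
cat >> h.py <<'E'
from scipy.spatial.transform import Rotation as Ro
def plan(o,J,yaw,target):
    "shift (cm, tool axes) and turn (deg) from TCP now to target (jig frame, m), tool y along +-jig y"
    R=Ro.from_rotvec(o["tcp_rot"]).as_matrix()
    c,s=np.cos(yaw),np.sin(yaw);W=np.array([J[0]+c*target[0]-s*target[1],J[1]+s*target[0]+c*target[1],target[2]])
    d=R.T@(W-o["eef_pos"])*100
    best=[]
    for sg in(1,-1):
        y=R.T@(sg*np.array([-s,c,0]));best.append(np.degrees(np.arctan2(-y[0],y[1])))
    return W.round(4),d.round(2),np.round(best,1)
E
python3 - <<'E'
import numpy as np
from h import *
from station import env
c=np.load("top0.npz");g=lambda x,y,z:ray(c,280+x/4.4,230+y/4.4,z)
pl,pr=g(126,101,.083),g(435,88,.083)
v=pl-pr;print("pivots",pl,pr,np.linalg.norm(v))
S=[g(80,65,.012),g(464,48,.012),g(96,540,.012),g(491,522,.012)]
print(np.round(S,4),"mid",np.mean(S,0))
yaw=np.arctan2(-v[0],v[1]);s=S[0]+S[1]-S[2]-S[3];yaw2=np.arctan2(s[1],s[0]);w=S[0]+S[2]-S[1]-S[3];print("yaw",yaw,yaw2,np.arctan2(-w[0],w[1]))
m=(pl+pr)/2;ex=np.array([np.cos(yaw),np.sin(yaw),0]);J=m-.082*ex;print("J from pivots",J)
b1,b2=g(257,427,.081),g(331,427,.081);b=(b1+b2)/2
ey=np.array([-ex[1],ex[0],0]);print("bridge jig xy",(b-J)@ex,(b-J)@ey,"yaw",np.arctan2(-(b1-b2)[0],(b1-b2)[1])-yaw)
E
```

```text
pivots [ 0.5575663  -0.16526636  0.083     ] [ 0.56269918 -0.30450073  0.083     ] 0.13932895329692033
[[ 0.5862 -0.1424  0.012 ]
 [ 0.5934 -0.3271  0.012 ]
 [ 0.3632 -0.15    0.012 ]
 [ 0.37   -0.3332  0.012 ]] mid [ 0.47821869 -0.23818906  0.012     ]
yaw 0.03684834240242126 0.030548007422728778 0.03818157425908575
J from pivots [ 0.4781884  -0.23790442  0.083     ]
bridge jig xy -0.06565019842884241 0.0016624281810601247 yaw -0.04395786252866301
```

```bash
python3 - <<'E'
import numpy as np
from h import *
from station import env
o=env.get_obs();J=(.478,-.238);yaw=.036
for n in("top","scene"):
    c=np.load(n+"0.npz");print(n,"tcp px",proj(c,o["eef_pos"]).round())
    v,u=np.mgrid[0:480:2,0:640:2];d=c["depth"][::2,::2]
    X=np.stack([(u-c["cx"])/c["fx"]*d,(v-c["cy"])/c["fy"]*d,d],-1);W=((X-c["t"])@c["R"])[d>0]
    for x in np.arange(.2,.8,.1):
        print(round(x,1),[ (lambda k: round(float(k.max()),2) if len(k) else None)(W[(abs(W[:,0]-x)<.05)&(abs(W[:,1]-y)<.05)][:,2]) for y in np.arange(.7,-.4,-.1)])
print(Ro.from_rotvec(o["tcp_rot"]).as_matrix().round(3))
print(plan(o,J,yaw,(-.120,0,.20)),plan(o,(.55,.1),0,(0,0,.213)))
E
```

```text
top tcp px [-182.  408.]
0.2 [None, None, 0.0, 0.0, 0.17, 0.11, 0.04, 0.13, 0.13, 0.18, 0.22]
0.3 [None, None, 0.0, 0.0, 0.38, 0.39, 0.23, 0.39, 0.39, 0.01, 0.0]
0.4 [None, None, 0.01, 0.0, 0.26, 0.23, 0.23, 0.26, 0.26, 0.08, 0.08]
0.5 [None, None, 0.02, 0.01, 0.21, 0.03, 0.04, 0.19, 0.18, 0.08, 0.07]
0.6 [-0.73, -0.73, 0.08, 0.11, 0.02, 0.02, 0.03, 0.03, 0.02, 0.09, 0.08]
0.7 [None, -0.74, 0.07, 0.03, 0.02, 0.04, 0.06, 0.14, 0.09, 0.05, 0.07]
0.8 [None, None, 0.01, 0.01, 0.01, 0.04, 0.06, 0.57, 0.51, 0.51, 0.54]
scene tcp px [-55. 150.]
0.2 [None, None, None, 0.0, 0.17, 0.12, 0.04, 0.22, 0.22, -0.0, 0.23]
0.3 [0.0, 0.0, 0.0, 0.0, 0.39, 0.39, 0.23, 0.39, 0.39, 0.0, 0.0]
0.4 [0.11, 0.14, -0.73, -0.74, 0.26, 0.22, 0.22, 0.26, 0.25, 0.08, 0.08]
0.5 [0.1, 0.11, 0.16, None, None, None, None, 0.0, 0.16, 0.08, 0.08]
0.6 [None, 0.16, 0.17, 0.17, 0.02, 0.02, 0.03, 0.03, 0.0, 0.08, 0.09]
0.7 [None, -0.0, 0.17, 0.17, 0.02, 0.03, 0.06, 0.14, 0.1, 0.05, 0.06]
0.8 [0.0, 0.0, 0.0, 0.0, 0.0, 0.0, 0.06, 0.51, 0.51, 0.51, 0.53]
[[-0.914  0.406 -0.   ]
 [ 0.406  0.914 -0.001]
 [ 0.    -0.001 -1.   ]]
(array([ 0.3581, -0.2423,  0.2   ]), array([-42.56, -77.58,   1.41]), array([-26., 154.])) (array([0.55 , 0.1  , 0.213]), array([-46.21, -38.51,   0.07]), array([-23.9, 156.1]))
```

Request:
step_arm(series="0 0 -5 -6.5 1; 0 0 -10 -13 1; 0 0 -15 -19.5 1; 0 0 -20 -26 1; 0 0 -24 -26 1; -4.4 -2.2 -24 -26 1; -8.8 -4.4 -24 -26 1; -13.2 -6.6 -24 -26 1")

```text
clock: 0.9
eef_pos: [0.3784, 0.5245, 0.4538]
tcp_rot: [0.058, -3.141, 0.0]
ft_force: [0.4, 0.8, 0.6]
width: 0.0911
gripper_force: 0.0
```

```bash
python3 - <<'E'
import numpy as np
from h import *
from station import env
o=env.get_obs();J=(.478,-.238);yaw=.036
c=np.load("top0.npz");v,u=np.mgrid[0:480,0:640];d=c["depth"]
X=np.stack([(u-c["cx"])/c["fx"]*d,(v-c["cy"])/c["fy"]*d,d],-1);W=((X-c["t"])@c["R"])[d>0]
for a in(-.15,-.13,-.11,-.09,-.07,-.05):
    k=W[(abs(W[:,1]-a)<.01)&(W[:,0]>.2)&(W[:,0]<.6)&(W[:,2]>.1)];print(a,len(k),k.min(0) if len(k) else"",k.max(0) if len(k) else "")
for w in [(.6,.25,.45),(.62,-.24,.45)]: print(plan(o,w[:2],yaw,(0,0,w[2])))
print(plan(o,J,yaw,(-.120,0,.20)),o["q"].round(2),o["eef_pos"])
E
```

```text
-0.15 0  
-0.13 0  
-0.11 0  
-0.09 170 [ 0.2617296  -0.0925756   0.31008502] [ 0.28338777 -0.08003256  0.39302424]
-0.07 1982 [ 0.20067156 -0.07997439  0.10166589] [ 0.45747615 -0.06000055  0.39381579]
-0.05 1852 [ 0.200164   -0.05999027  0.10115805] [ 0.45784176 -0.04000843  0.39427935]
(array([0.6 , 0.25, 0.45]), array([-21.13, -28.25,   0.39]), array([ 1.000e-01, -1.799e+02]))
(array([ 0.62, -0.24,  0.45]), array([-21.32, -77.29,   0.39]), array([ 1.000e-01, -1.799e+02]))
(array([ 0.3581, -0.2423,  0.2   ]), array([  4.86, -76.55,  25.4 ]), array([ 1.000e-01, -1.799e+02])) [ 0.91  0.11  1.64 -0.    1.4  -0.7 ] [0.37842706 0.5245194  0.45380861]
```

Request:
step_arm(series="-3 -4 0 0 1; -6 -8 0 0 1; -9 -12 0 0 1; -12 -16 0 0 1; -15 -20 0 0 1; -18 -24 0 0 1; -21 -28 0 0 1; -21 -33 0 0 1")

```text
clock: 1.7
eef_pos: [0.6017, 0.2021, 0.4528]
tcp_rot: [0.056, -3.14, 0.001]
ft_force: [0.6, 1.0, 0.5]
width: 0.0911
gripper_force: 0.0
```

Request:
step_arm(series="0 -5 0 0 1; 0 -10 0 0 1; 0 -15 0 0 1; 0 -20 0 0 1; 0 -25 0 0 1; 0 -30 0 0 1; 0 -35 0 0 1; 0 -40 0 0 1")

```text
clock: 2.5
eef_pos: [0.6136, -0.1981, 0.4537]
tcp_rot: [0.056, -3.141, -0.0]
ft_force: [0.4, 0.5, 0.9]
width: 0.0913
gripper_force: 0.0
```

```bash
python3 - <<'E'
from h import *
from station import env
import cv2
o=env.get_obs();J=(.478,-.238);yaw=.036
print(plan(o,J,yaw,(-.120,0,.20)),o["q"].round(2),o["eef_pos"])
E
```

```text
(array([ 0.3581, -0.2423,  0.2   ]), array([25.69, -3.51, 25.38]), array([ -0., 180.])) [-0.35  0.1   1.64  0.    1.4  -1.96] [ 0.61357591 -0.19809811  0.45373512]
```

Request:
step_arm(series="4 -3.5 0 0 1; 8 -3.5 2 0 1; 12 -3.5 5 0 1; 15.5 -3.5 8 0 1; 19 -3.5 11 0 1; 22 -3.5 14 0 1; 24 -3.5 17 0 1; 24 -3.5 17 0 1")

```text
clock: 3.3
eef_pos: [0.372, -0.2383, 0.2804]
tcp_rot: [0.054, -3.136, -0.005]
ft_force: [-0.6, 0.5, -0.0]
width: 0.0912
gripper_force: 0.0
```

```bash
python3 - <<'E'
from h import *
from station import env
import cv2
o=env.get_obs();J=(.478,-.238);yaw=.036
print(plan(o,J,yaw,(-.120,0,.066)),o["q"].round(2),o["eef_pos"])
c=env.read_camera("wrist");np.savez("w0.npz",**c);cv2.imwrite("pics/w0.png",c["pixels"][:,:,::-1])
for p in [(.082,.07,.083),(.082,-.07,.083),(-.096,0,.077),(-.066,.085,.077)]:
    X=plan(o,J,yaw,p)[0];print(p,proj(c,X).round())
E
```

```text
(array([ 0.3581, -0.2423,  0.066 ]), array([ 1.3 , -0.42, 21.44]), array([-1.000e-01,  1.799e+02])) [-0.62 -0.14  2.18 -0.    1.1  -2.23] [ 0.37197219 -0.23833905  0.28038539]
(0.082, 0.07, 0.083) [372. 364.]
(0.082, -0.07, 0.083) [262. 364.]
(-0.096, 0, 0.077) [317. 226.]
(-0.066, 0.085, 0.077) [389. 251.]
```

View pics/w0.png

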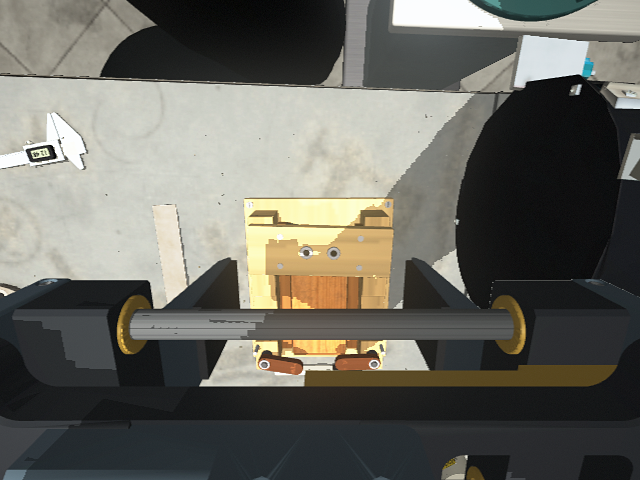

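Wrist view: the pivots are at (264,364) and (374,364), which matches the prediction, and the bridge's near edge is at row ~226. I'll go down behind it.

Request:
step_arm(series="1.3 -0.4 4 0 1; 1.3 -0.4 8 0 1; 1.3 -0.4 12 0 1; 1.3 -0.4 16 0 1; 1.3 -0.4 18 0 1; 1.3 -0.4 20 0 1; 1.3 -0.4 20.5 0 1; 1.3 -0.4 20.5 0 1")

```text
clock: 4.15
eef_pos: [0.3636, -0.2445, 0.0792]
tcp_rot: [0.057, -3.141, -0.0]
ft_force: [-0.3, 0.8, 0.5]
width: 0.0913
gripper_force: 0.0
```

```bash
python3 - <<'E'
from h import *
from station import env
import cv2
o=env.get_obs();J=(.478,-.238);yaw=.036
print(plan(o,J,yaw,(-.112,0,.066)),o["q"].round(2),o["eef_pos"],o["tcp_rot"])
E
```

```text
(array([ 0.3661, -0.242 ,  0.066 ]), array([-0.25,  0.23,  1.32]), array([   0., -180.])) [-0.65  0.2   2.3   0.    0.64 -2.25] [ 0.36363768 -0.24447163  0.07923688] [ 5.71225793e-02 -3.14104374e+00 -1.05496183e-04]
```

Request:
step_arm(series="0.7 0.2 0 0 1; 0.7 0.2 0 0 1; 0.7 0.2 0.3 0 1; 0.7 0.2 0.6 0 1; 0.7 0.2 0.9 0 1; 0.7 0.2 1.2 0 1; 0.7 0.2 1.2 0 1; 0.7 0.2 1.2 0 1")

```text
clock: 4.95
eef_pos: [0.3555, -0.2423, 0.0668]
tcp_rot: [0.057, -3.141, -0.0]
ft_force: [0.4, -0.6, -0.6]
width: 0.0914
gripper_force: 0.0
```

Request:
step_arm(series="-1 0 0 0 1; -2 0 0 0 1; -3 0 0 0 1; -4 0 0 0 1; -5 0 0 0 1; -6 0 0 0 1; -7 0 0 0 1; -8 0 0 0 1")

```text
clock: 5.75
eef_pos: [0.4363, -0.2394, 0.0669]
tcp_rot: [0.057, -3.141, -0.0]
ft_force: [-5.6, -0.8, 3.9]
width: 0.091
gripper_force: 2.5
```

```bash
python3 - <<'E'
from h import *
from station import env
import cv2
o=env.get_obs();J=(.478,-.238);yaw=.036
print(plan(o,J,yaw,(-.016,0,.066)),o["ft_force"])
im=[]
for n in("top","scene"):
    c=env.read_camera(n);p=proj(c,(.478,-.238,.06)).astype(int);im.append(cv2.resize(c["pixels"][p[1]-75:p[1]+75,p[0]-90:p[0]+90,::-1],(400*9//10*1,300)))
cv2.imwrite("pics/p1.png",np.vstack(im))
E
```

```text
(array([ 0.462 , -0.2386,  0.066 ]), array([-2.57, -0.01,  0.09]), array([   0., -180.])) [-5.5961725  -0.80807261  3.90852928]
```

View pics/p1.png

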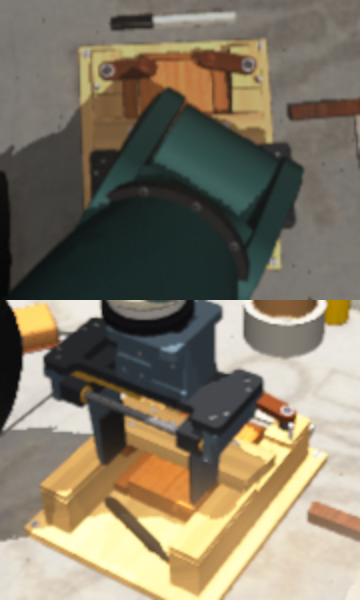

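The push works: force is 5.6 N, and the bridge is square in front of both fingers. About 26 mm remain, so I'll go slowly.

Request:
step_arm(series="-0.4 0 0 0 1; -0.8 0 0 0 1; -1.2 0 0 0 1; -1.6 0 0 0 1; -1.9 0 0 0 1; -2.2 0 0 0 1; -2.4 0 0 0 1; -2.5 0 0 0 1")

```text
clock: 6.65
eef_pos: [0.4606, -0.2386, 0.0669]
tcp_rot: [0.057, -3.141, 0.0]
ft_force: [-1.9, 0.4, -1.3]
width: 0.0915
gripper_force: 0.7
```

```bash
python3 - <<'E'
from h import *
from station import env
import cv2
o=env.get_obs();print(o["ft_force"],o["eef_pos"])
c=env.read_camera("scene");p=proj(c,(.5,-.238,.06)).astype(int);cv2.imwrite("pics/p2.png",cv2.resize(c["pixels"][p[1]-75:p[1]+75,p[0]-90:p[0]+90,::-1],(720,600),interpolation=2))
d=c["depth"];v,u=np.mgrid[0:480,0:640];X=np.stack([(u-c["cx"])/c["fx"]*d,(v-c["cy"])/c["fy"]*d,d],-1);W=(X-c["t"])@c["R"]
s,k=np.sin(.036),np.cos(.036);e=W-[.478,-.238,0];jx=e[...,0]*k+e[...,1]*s;jy=-e[...,0]*s+e[...,1]*k
def med(x0,x1,y0,y1):
    m=(d>0)&(jx>x0)&(jx<x1)&(jy>y0)&(jy<y1)&(W[...,2]>.05)&(W[...,2]<.09);z=W[...,2][m];return len(z),np.median(z).round(4) if len(z) else 0
for x in np.arange(-.04,.09,.01):print(round(x,2),[med(x,x+.01,y,y+.015) for y in(-.085,-.07,-.04,.0,.03,.06,.07)])
E
```

```text
[-1.94322819  0.36084743 -1.32651892] [ 0.46062757 -0.23859064  0.06691378]
-0.04 [(40, np.float64(0.0615)), (51, np.float64(0.0628)), (0, 0), (0, 0), (21, np.float64(0.0793)), (28, np.float64(0.0612)), (29, np.float64(0.0611))]
-0.03 [(39, np.float64(0.0611)), (48, np.float64(0.0626)), (0, 0), (0, 0), (22, np.float64(0.0773)), (22, np.float64(0.0613)), (26, np.float64(0.0615))]
-0.02 [(33, np.float64(0.0612)), (54, np.float64(0.0622)), (0, 0), (0, 0), (26, np.float64(0.0805)), (8, np.float64(0.0615)), (18, np.float64(0.0618))]
-0.01 [(64, np.float64(0.0631)), (71, np.float64(0.0664)), (6, np.float64(0.0679)), (26, np.float64(0.0674)), (50, np.float64(0.0701)), (0, 0), (7, np.float64(0.0612))]
0.0 [(59, np.float64(0.0732)), (40, np.float64(0.0752)), (0, 0), (38, np.float64(0.0748)), (39, np.float64(0.0747)), (0, 0), (0, 0)]
0.01 [(48, np.float64(0.073)), (23, np.float64(0.0743)), (0, 0), (22, np.float64(0.0742)), (21, np.float64(0.0743)), (0, 0), (0, 0)]
0.02 [(46, np.float64(0.0718)), (25, np.float64(0.0728)), (0, 0), (22, np.float64(0.0734)), (24, np.float64(0.0729)), (6, np.float6
[... 163 characters left out ...]
 0)]
0.04 [(38, np.float64(0.0688)), (24, np.float64(0.07)), (1, np.float64(0.0695)), (1, np.float64(0.072)), (8, np.float64(0.0706)), (4, np.float64(0.0695)), (6, np.float64(0.0698))]
0.05 [(35, np.float64(0.068)), (23, np.float64(0.0683)), (0, 0), (0, 0), (17, np.float64(0.0687)), (16, np.float64(0.0685)), (14, np.float64(0.0689))]
0.06 [(33, np.float64(0.0648)), (10, np.float64(0.0609)), (0, 0), (0, 0), (0, 0), (11, np.float64(0.0616)), (10, np.float64(0.0624))]
0.07 [(60, np.float64(0.0715)), (66, np.float64(0.0735)), (0, 0), (0, 0), (0, 0), (15, np.float64(0.0614)), (7, np.float64(0.0614))]
0.08 [(35, np.float64(0.0741)), (28, np.float64(0.0814)), (0, 0), (0, 0), (0, 0), (0, 0), (0, 0)]
```

View pics/p2.png

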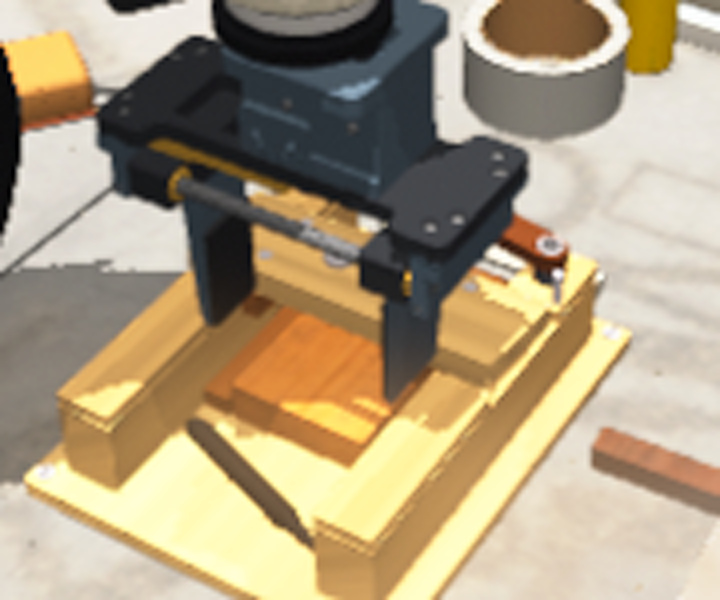

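The bridge's front edge is down (68 mm) and its rear is still on the rail (75 mm). It needs a few mm more.

Request:
step_arm(series="-0.1 0 0 0 1; -0.2 0 0 0 1; -0.3 0 0 0 1; -0.4 0 0 0 1; -0.45 0 0 0 1; -0.5 0 0 0 1; -0.5 0 0 0 1; -0.5 0 0 0 1")

```text
clock: 7.5
eef_pos: [0.4645, -0.2383, 0.0667]
tcp_rot: [0.057, -3.139, -0.001]
ft_force: [-9.8, -2.6, 4.5]
width: 0.0912
gripper_force: 4.9
```

```bash
cat > chk.py <<'E'
from h import *
from station import env
o=env.get_obs();print(o["ft_force"],o["eef_pos"])
c=env.read_camera("scene")
d=c["depth"];v,u=np.mgrid[0:480,0:640];X=np.stack([(u-c["cx"])/c["fx"]*d,(v-c["cy"])/c["fy"]*d,d],-1);W=(X-c["t"])@c["R"]
s,k=np.sin(.036),np.cos(.036);e=W-[.478,-.238,0];jx=e[...,0]*k+e[...,1]*s;jy=-e[...,0]*s+e[...,1]*k
def med(x0,x1,y0,y1):
    m=(d>0)&(jx>x0)&(jx<x1)&(jy>y0)&(jy<y1)&(W[...,2]>.05)&(W[...,2]<.09);z=W[...,2][m];return len(z),float(np.median(z).round(4)) if len(z) else 0
for x in np.arange(-.02,.07,.01):print(round(x,2),[med(x,x+.01,y,y+.015) for y in(-.085,-.07,-.04,.0,.03,.06,.07)])
E
python3 chk.py
```

```text
[-9.78432815 -2.57006552  4.54687728] [ 0.46447204 -0.23833156  0.06673807]
-0.02 [(38, 0.0611), (52, 0.0625), (0, 0), (0, 0), (25, 0.0772), (14, 0.0612), (26, 0.0614)]
-0.01 [(29, 0.0612), (44, 0.0673), (0, 0), (0, 0), (28, 0.0783), (1, 0.061), (9, 0.0612)]
0.0 [(68, 0.0639), (58, 0.0671), (3, 0.0627), (57, 0.0659), (58, 0.0661), (0, 0), (3, 0.0636)]
0.01 [(44, 0.0675), (28, 0.0684), (0, 0), (29, 0.0681), (27, 0.069), (0, 0), (0, 0)]
0.02 [(45, 0.0671), (29, 0.0683), (0, 0), (30, 0.0688), (24, 0.069), (5, 0.0673), (0, 0)]
0.03 [(45, 0.0676), (29, 0.0684), (1, 0.0674), (12, 0.0703), (21, 0.0685), (10, 0.0687), (0, 0)]
0.04 [(43, 0.068), (29, 0.0681), (2, 0.0687), (0, 0), (1, 0.0663), (2, 0.0659), (1, 0.0641)]
0.05 [(38, 0.068), (25, 0.0685), (3, 0.0677), (1, 0.0701), (16, 0.0683), (16, 0.0684), (14, 0.0687)]
0.06 [(35, 0.0663), (7, 0.0674), (0, 0), (0, 0), (3, 0.0665), (9, 0.0666), (13, 0.0672)]
```

Seated flat, with the top at about 68.3 mm everywhere. I'll back off, lift, and go over to the far side of the buttons.

Request:
step_arm(series="0.4 0 0 0 1; 0.8 0 0 0 1; 0.8 0 -3 0 1; 0.8 0 -6 0 1; -4 0 -6 0 1; -8 0 -6 0 1; -12 0 -6 0 1; -13.6 0 -6 0 1")

```text
clock: 8.35
eef_pos: [0.6047, -0.2335, 0.1274]
tcp_rot: [-0.058, 3.139, -0.001]
ft_force: [-0.8, 0.2, -0.1]
width: 0.0914
gripper_force: 0.0
```

```bash
python3 - <<'E'
from h import *
from station import env
import cv2
o=env.get_obs();J=(.478,-.238);yaw=.036
print(plan(o,J,yaw,(.122,0,.076)),o["ft_force"])
for n in["scene"]:
    c=env.read_camera(n);p=proj(c,(.55,-.238,.09)).astype(int);cv2.imwrite("pics/p3.png",cv2.resize(c["pixels"][p[1]-75:p[1]+75,p[0]-90:p[0]+90,::-1],(720,600),interpolation=2))
E
```

```text
(array([ 0.5999, -0.2336,  0.076 ]), array([0.49, 0.01, 5.14]), array([   0., -180.])) [-0.82304089  0.21235438 -0.12384209]
```

View pics/p3.png

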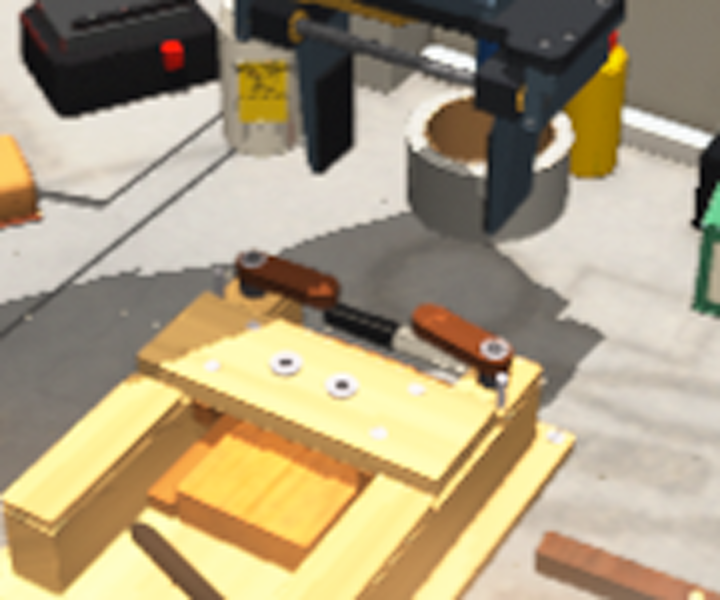

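The bridge sits flat and the gripper is past the buttons. I'll go down and sweep back toward me.

Request:
step_arm(series="0 0 2 0 1; 0 0 4 0 1; 0 0 5 0 1; 0 0 5 0 1; 1 0 5 0 1; 1.7 0 5 0 1; 2.4 0 5 0 1; 3.1 0 5 0 1")

```text
clock: 9.2
eef_pos: [0.5717, -0.2351, 0.0787]
tcp_rot: [-0.056, 3.136, -0.002]
ft_force: [9.2, 1.2, 1.6]
width: 0.0912
gripper_force: 3.6
```

Request:
step_arm(series="0.6 0 0 0 1; 1.2 0 0 0 1; 1.8 0 0 0 1; 2.4 0 0 0 1; 3 0 0 0 1; 3.6 0 0 0 1; 4 0 0 0 1; 4 0 0 0 1")

```text
clock: 10.0
eef_pos: [0.5295, -0.236, 0.0767]
tcp_rot: [0.056, -3.14, -0.001]
ft_force: [-0.8, -0.2, 1.5]
width: 0.0909
gripper_force: 1.2
```

```bash
python3 - <<'E'
from h import *
from station import env
import cv2
o=env.get_obs();print(o["ft_force"],plan(o,(.478,-.238),.036,(.056,0,.076)))
im=[]
for n in("scene","top"):
    c=env.read_camera(n);p=proj(c,(.52,-.238,.09)).astype(int);im.append(cv2.resize(c["pixels"][p[1]-50:p[1]+70,p[0]-70:p[0]+70,::-1],(400,340),interpolation=2))
cv2.imwrite("pics/p4.png",np.hstack(im))
E
```

```text
[-0.80524382 -0.24987612  1.5415154 ] (array([ 0.534, -0.236,  0.076]), array([-0.45, -0.02,  0.07]), array([ -0., 180.]))
```

View pics/p4.png

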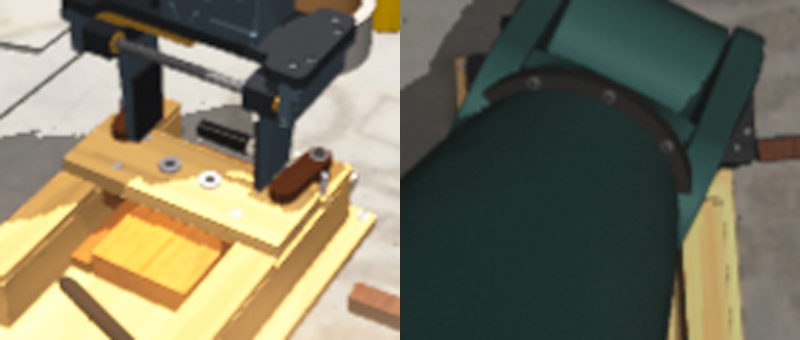

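Both buttons now point along the rails. I'll nudge each one out toward its pin.

Request:
step_arm(series="0 0.2 0 0 1; 0 0.35 0 0 1; 0 0.35 0 0 1; 0 0 0 0 1; 0 -0.2 0 0 1; 0 -0.35 0 0 1; 0 -0.35 0 0 1; 0 -0.35 0 0 1")

```text
clock: 10.9
eef_pos: [0.5306, -0.2396, 0.0769]
tcp_rot: [-0.056, 3.141, -0.0]
ft_force: [-1.0, 1.2, 0.1]
width: 0.0915
gripper_force: 0.3
```

Request:
step_arm(series="0 0.35 0 0 1; 0 0.35 0 0 1; 0 0.35 -3 0 1; 0 0.35 -7 0 1; 0 0.35 -11 0 1; -4 0.35 -15 0 1; -9 0.35 -15 0 1; -13 0.35 -15 0 1")

```text
clock: 11.7
eef_pos: [0.663, -0.2316, 0.2295]
tcp_rot: [-0.056, 3.137, -0.002]
ft_force: [-0.3, -0.3, 0.1]
width: 0.0914
gripper_force: 0.0
```

```bash
python3 - <<'E'
from h import *
from station import env
import cv2
im=[]
for n in("scene","top"):
    c=env.read_camera(n);p=proj(c,(.49,-.238,.06)).astype(int);im.append(cv2.resize(c["pixels"][p[1]-70:p[1]+70,p[0]-70:p[0]+70,::-1],(400,400),interpolation=2))
cv2.imwrite("pics/p5.png",np.hstack(im))
E
python3 chk.py
```

```text
[-0.9557712   0.53794035 -0.48404306] [ 0.664569   -0.23099201  0.22735101]
-0.02 [(36, 0.0614), (32, 0.0612), (0, 0), (0, 0), (0, 0), (26, 0.0613), (23, 0.0612)]
-0.01 [(29, 0.0604), (23, 0.0615), (0, 0), (0, 0), (0, 0), (21, 0.0612), (18, 0.061)]
0.0 [(71, 0.064), (58, 0.0665), (62, 0.0648), (52, 0.0658), (54, 0.0645), (46, 0.0659), (48, 0.0663)]
0.01 [(48, 0.0676), (31, 0.0685), (27, 0.0689), (29, 0.068), (24, 0.0685), (26, 0.0685), (23, 0.0685)]
0.02 [(44, 0.0675), (25, 0.0684), (28, 0.0686), (31, 0.0684), (27, 0.0685), (24, 0.0683), (23, 0.068)]
0.03 [(70, 0.0689), (48, 0.0718), (28, 0.0684), (24, 0.0689), (21, 0.0686), (44, 0.0745), (25, 0.0681)]
0.04 [(56, 0.0686), (20, 0.0803), (27, 0.0687), (26, 0.068), (28, 0.0683), (22, 0.0808), (17, 0.0694)]
0.05 [(57, 0.0687), (18, 0.0815), (26, 0.0681), (26, 0.0686), (22, 0.0681), (22, 0.0808), (7, 0.0807)]
0.06 [(55, 0.0741), (20, 0.0816), (4, 0.0672), (3, 0.0678), (4, 0.0675), (23, 0.081), (17, 0.0799)]
```

View pics/p5.png

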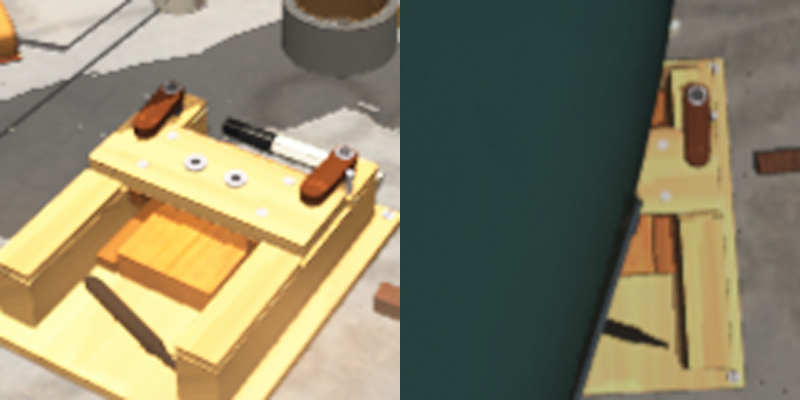

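```bash
python3 - <<'E'
from h import *
from station import env
import cv2
c=env.read_camera("scene");d=c["depth"];v,u=np.mgrid[0:480,0:640];X=np.stack([(u-c["cx"])/c["fx"]*d,(v-c["cy"])/c["fy"]*d,d],-1);W=(X-c["t"])@c["R"]
s,k=np.sin(.036),np.cos(.036);e=W-[.478,-.238,0];jx=e[...,0]*k+e[...,1]*s;jy=-e[...,0]*s+e[...,1]*k
for n,sg in(("left",1),("right",-1)):
    m=(d>0)&(abs(W[...,2]-.081)<.003)&(jx>.02)&(jx<.075)&(sg*jy>.03)&(sg*jy<.1)
    x,y=jx[m],sg*jy[m];sl,b=np.polyfit(x,y,1);print(n,len(x),"x",x.min(),x.max(),"angle",np.pi/2+np.arctan(sl),"from tip",np.arctan2(.082-x.mean(),.07-y.mean()))
E
```

```text
left 134 x 0.03287601893591985 0.07482699476087358 angle 1.7348053981376277 from tip 1.4221376658415392
right 156 x 0.031896740157451565 0.0744944717802459 angle 1.6135772851571613 from tip 1.5788702443535547
```

The left button is only at about 1.41 rad, while the right is at about 1.53. I'll go back and push the left one further out.

Request:
step_arm(series="4 0 0 0 1; 8 0 0 0 1; 12 0 0 0 1; 13.2 0 0 0 1; 13.2 0 4 0 1; 13.2 0 8 0 1; 13.2 0 12 0 1; 13.2 0 15 0 1")

```text
clock: 12.7
eef_pos: [0.5271, -0.2358, 0.0749]
tcp_rot: [0.056, -3.14, -0.001]
ft_force: [0.2, -0.4, 0.0]
width: 0.0913
gripper_force: 0.0
```

Request:
step_arm(series="0 0.2 0 0 1; 0 0.4 0 0 1; 0 0.5 0 0 1; 0 0.6 0 0 1; 0 0.65 0 0 1; 0 0.7 0 0 1; 0 0.7 0 0 1; 0 0.7 0 0 1")

```text
clock: 13.5
eef_pos: [0.5285, -0.2293, 0.0772]
tcp_rot: [-0.056, 3.14, -0.0]
ft_force: [0.0, -1.3, 3.7]
width: 0.0911
gripper_force: 1.3
```

Request:
step_arm(series="0 0.1 0 0 1; 0 0.2 0 0 1; 0 0.25 0 0 1; 0 0.3 0 0 1; 0 0.3 0 0 1; 0 0.3 0 0 1; 0 0.3 0 0 1; 0 0.3 0 0 1")

```text
clock: 14.3
eef_pos: [0.5281, -0.227, 0.0771]
tcp_rot: [-0.057, 3.141, -0.002]
ft_force: [-3.4, -11.5, 4.0]
width: 0.0911
gripper_force: 5.8
```

The force rose to 11.5 N, so it is at the stop pin. I'll retreat and check.

Request:
step_arm(series="0 -0.8 0 0 1; 0 -0.8 0 0 1; 0 -0.8 -3 0 1; 0 -0.8 -7 0 1; 0 -0.8 -11 0 1; -4 -0.8 -15 0 1; -9 -0.8 -15 0 1; -13 -0.8 -15 0 1")

```text
clock: 15.1
eef_pos: [0.6606, -0.2294, 0.2289]
tcp_rot: [-0.056, 3.138, -0.001]
ft_force: [-0.3, -1.0, 0.6]
width: 0.0912
gripper_force: 0.0
```

```bash
python3 - <<'E'
from h import *
from station import env
c=env.read_camera("scene");d=c["depth"];v,u=np.mgrid[0:480,0:640];X=np.stack([(u-c["cx"])/c["fx"]*d,(v-c["cy"])/c["fy"]*d,d],-1);W=(X-c["t"])@c["R"]
s,k=np.sin(.036),np.cos(.036);e=W-[.478,-.238,0];jx=e[...,0]*k+e[...,1]*s;jy=-e[...,0]*s+e[...,1]*k
for n,sg in(("left",1),("right",-1)):
    m=(d>0)&(abs(W[...,2]-.081)<.003)&(jx>.02)&(jx<.075)&(sg*jy>.03)&(sg*jy<.1)
    x,y=jx[m],sg*jy[m];sl,b=np.polyfit(x,y,1);print(n,len(x),"angle",np.pi/2-np.arctan(sl),"from tip",np.arctan2(.082-x.mean(),.07-y.mean()))
E
python3 chk.py
```

```text
left 131 angle 1.5637821260753137 from tip 1.5351496461481278
right 164 angle 1.5306746127655002 from tip 1.586088781728864
[-4.17548733  3.49801741 -1.12131613] [ 0.66538359 -0.22887955  0.22798604]
-0.02 [(32, 0.0614), (32, 0.0614), (0, 0), (0, 0), (0, 0), (27, 0.0614), (23, 0.0614)]
-0.01 [(27, 0.0607), (23, 0.0612), (0, 0), (1, 0.0687), (0, 0), (21, 0.061), (20, 0.061)]
0.0 [(69, 0.0647), (57, 0.0659), (60, 0.0651), (53, 0.0668), (56, 0.0652), (46, 0.0661), (49, 0.0661)]
0.01 [(45, 0.0673), (32, 0.0679), (30, 0.0682), (26, 0.0687), (24, 0.0681), (27, 0.0684), (25, 0.0679)]
0.02 [(42, 0.0676), (27, 0.0682), (25, 0.0683), (32, 0.0687), (26, 0.0685), (22, 0.0688), (21, 0.0688)]
0.03 [(70, 0.0689), (48, 0.0708), (28, 0.0684), (27, 0.0692), (27, 0.0682), (58, 0.0756), (34, 0.0687)]
0.04 [(57, 0.0688), (22, 0.081), (25, 0.0677), (26, 0.0684), (23, 0.0685), (36, 0.0804), (14, 0.081)]
0.05 [(52, 0.069), (18, 0.0806), (29, 0.0683), (27, 0.0684), (23, 0.0682), (37, 0.0799), (13, 0.0813)]
0.06 [(55, 0.0744), (16, 0.0812), (4, 0.0679), (2, 0.0676), (4, 0.068), (40, 0.08), (18, 0.0806)]
```

Request:
step_arm(series="0 0 0 0 1; 0 0 0 0 1; 0 0 0 0 1; 0 0 0 0 1; 0 0 0 0 1; 0 0 0 0 1; 0 0 0 0 1; 0 0 0 0 1")

```text
clock: 16.0
eef_pos: [0.6582, -0.2295, 0.2269]
tcp_rot: [0.057, -3.141, -0.0]
ft_force: [-0.2, -0.3, -0.3]
width: 0.0909
gripper_force: 0.0
```

```bash
python3 -c "
from station import env
print(env.get_obs()['ft_force'],env.job_done())"
```

```text
the job is handed in; nothing more can be done
[-0.24197149 -0.27939645 -0.29028437] None
```

I handed the job in at about 16 s; no verdict came back. By my camera measurements the bridge lies flat in both notches, the left turn-button is at about 1.56 rad and the right at about 1.53 rad, and the arm is clear of everything.

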